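# Pin the swing arm of a test column into its bracket

### The arm

A 6-joint arm with a two-finger parallel gripper is mounted at the origin on the work surface. World frame = base frame: x ahead of the robot, y to its left, z up, the work surface at z = 0. Lengths are in m, angles in rad, forces in N, time in s.
With the tool pointing down it reaches from about 0.35 to 0.875 m from the base axis. Payload 15.5 kg.
Tool frame: the origin (TCP) lies on the mounting face of the last link; the fingertips stand 173 mm ahead of it and the grasp point (between the pads) lies 155 mm ahead of it; z points along the fingers, y is the direction in which the jaws open and shut (so a half turn about z gives the same grasp; the last joint's range is limited). The gripper opens to 85 mm and grips with 20 to 120 N. Pads are 22 mm wide; open, the fingers measure 114 mm over their backs; the gripper's body (76 mm by 85 mm) begins 54 mm behind the grasp point. The pads swing forward as they close: fully open they stand 13 mm farther back than shut.
Start: joints at [-1.405, 0.494, 1.345, -0, 1.302, -0.096], TCP at [0.161, -0.604, 0.405] pointing down, gripper open.
Joint ranges: [-2.91, 2.91], [-0.82, 2.16], [0.22, 2.67], [-1.22, 4.37], [0.12, 2.79], [-3.08, 3.08]. Speed limits (rad/s): [1.89, 1.89, 2.57, 3.01, 3.01, 3.01].

### API

Orientations are given as [roll, pitch, yaw] about the fixed x, y, z axes, in that order (R = Rz(yaw) Ry(pitch) Rx(roll)).
In Python, from station import robot gives the robot as it stands. Calls block until the motion is done:
- robot.goto(position, orientation): joint-space move of the TCP to a pose.
- robot.move_l(position, ori=None, vel=0.15): straight line of the TCP; ori=None keeps the orientation; vel is the mean speed in m/s.
- robot.set_joints(angles): joint-space move.
- robot.gripper_to(opening): finger opening in m; the grip force is fixed at half the most; returns when the fingers have stopped.
- robot.pause(seconds).
- robot.inverse_kinematics(position, orientation): joint angles nearest the present ones, or None.
- robot.get_obs(): the state.
- robot.snapshot(name): name is "side" or "top"; returns (picture, depth): 420x560x3 uint8, red, green, blue; 420x560 float32, m along the optical axis (not along the pixel's ray), 0 where there is no reading.
- robot.calibration(name): a dict with "camera_matrix" (3x3 intrinsics, pixels), "R" (3x3) and "t" (3): a world point X has camera coordinates R X + t. Camera axes: x right, y down, z forward; pixel columns grow to the right and rows downward; lengths in m; the calibration is good to about 2 mm. A picture is of the moment at which its call begins. calibration takes no time and is no camera call.
A pose or a line that the arm cannot do raises robot.MotionError and nothing moves.
- robot.close_job(): hands the job in, once; it reports no verdict.
The state is a dict: "time_s": time; "joint_positions": joint angles; "dq": joint speeds; "tau": joint torques, N m; "ee_pos": TCP position; "orientation": TCP orientation; "wrist_force": force on the tool from outside, world axes, zero at the start; "torque": the same for the moment, N m; "width": finger opening in m.
Only numpy, scipy, OpenCV 4.12 (cv2) and the standard library are available. Lean on these libraries where they do the work, as an engineer would, in place of code of your own. Each camera call takes 0.05 s, during which the arm holds its last target. There are 200 camera calls.

### The job

Lock the swing arm of the glass test column: take the long pin with the round upright grip from the rack and put it down through the hole of the bracket and the arm until its collar rests on top of the bracket, then let go. Leave the short T-handled pin hanging in the rack.

Things in the scene. Friction and masses are not known exactly. Their poses are not given: they have to be found in the camera images.
- long_pin_grip (a point): Loose steel pin, 0.16 kg, hanging upright by its collar in a 22 mm hole of a fixed rack (top 100 mm above the table, 80 x 200 mm). From the top: round grip 22 wide, 46 tall; collar 40 wide, 5 thick; shank 16 wide, 70 long, its last 14 tapering to 6. This point: on the pin's axis, in the grip, 28 mm above the collar's underside, 23 above its top face; z up along the pin.
- short_pin_grip (a point): Loose steel pin that is not wanted, hanging in the rack's other hole, 110 mm from the long pin; which hole is which varies. Same 40 mm collar, but on top a level T-bar 60 mm long and 12 mm thick, and a shank of only 30 mm. This point: middle of the T-bar, 31 mm above the collar's underside; x along the bar.
- bracket_hole (a point): Centre of the mouth of the upright 26 mm hole, on the flat top (70 x 76 mm) of the fixed grey bracket, 94 mm above the table; z up. The hole runs on through the arm's end and a lower plate, 38 mm in all, then 44 mm of free space. The arm's hole is up to 2 mm off and yields to about 3 N. With the pin home, its collar lies on this top face and its grip point is 28 mm above this point.
- column_foot (a point): Foot of the fixed post on which the swing arm turns, 12 mm above the table, 200 mm sideways from the bracket hole. Above it stands the glass column with black end caps, 64 mm wide, its top 315 mm above the table. Keep clear of it; between it and the bracket hole nothing is higher than the hole's mouth, except within 35 mm of the post's axis.
Not all that is in view belongs to the job. Leave any blue or yellow look-alike of the part that bears long_pin_grip alone.

How it is judged:
At the end, for the whole second after the job is handed in: The long pin stands in the bracket hole, its axis within 12 mm of the hole's, upright within 10 degrees, its collar down on the bracket within 6 mm, released and at rest; the short pin is within 20 mm of where it hung (horizontal distance between long_pin_grip and bracket_hole below 0.012 m and z of long_pin_grip in the frame of bracket_hole below 0.034 m and angle between long_pin_grip's own z axis and vertical below 0.17 rad and linear speed of long_pin below 0.02 m/s and distance of short_pin_grip from where it was at the start of the episode below 0.02 m); the robot touches nothing.
It fails at once if the short pin is lifted or moved from its place in the rack by more than 20 mm (distance of short_pin_grip from where it was at the start of the episode above 0.02 m).
It also fails if it takes over 40 s, if anything falls off the work surface, if the arm or the gripper's body presses on something with over 40 N, if the wrist force passes 120 N, or if a joint passes its speed limit or range.

## Working session

There is one attempt and no reset: what is moved stays moved. The work goes in short steps, each a Python script; the robot and the scene stay as the last script left them, time stands still between calls to the robot, and variables do not carry over. Pictures are saved under pics/ and viewed, about 8 in all and at most 12, crops included, and the job is handed in when it is done.

```bash
mkdir -p pics; python3 - <<'E'
from station import robot
import cv2,numpy as np
for n in("side","top"):
    p,d=robot.snapshot(n); cv2.imwrite(f"pics/{n}0.png",p[:,:,::-1]); np.save(f"pics/{n}0.npy",d)
    c=robot.calibration(n); print(n,c["camera_matrix"].round(1).tolist(),c["R"].round(3).tolist(),c["t"].round(3).tolist(), -c["R"].T@c["t"], (d>0).mean())
print(robot.get_obs())
E
```

```text
side [[452.9, 0.0, 281.4], [0.0, 452.9, 208.5], [0.0, 0.0, 1.0]] [[-0.996, -0.087, -0.014], [-0.056, 0.739, -0.671], [0.069, -0.668, -0.741]] [0.493, 0.058, 1.16] [0.41466412 0.77555193 0.90502995] 0.9961224489795918
top [[490.1, 0.0, 277.1], [0.0, 490.1, 208.6], [0.0, 0.0, 1.0]] [[-0.015, -1.0, -0.013], [-0.997, 0.016, -0.077], [0.077, 0.012, -0.997]] [0.057, 0.499, 1.044] [0.41809569 0.03700932 1.08018569] 0.9961011904761905
{'time_s': 0.1, 'joint_positions': array([-1.40555451e+00,  4.94152088e-01,  1.34607017e+00, -7.94716138e-06,
        1.30250935e+00, -9.55161011e-02]), 'dq': array([ 1.20981078e-03, -1.88270917e-03, -3.30799149e-04,  1.17505419e-03,
       -3.69572469e-04, -4.88172223e-05]), 'tau': array([-3.20318877e-04, -8.83591533e+01, -3.84559679e+01, -3.80525607e-04,
        5.25226031e-03, -2.86892089e-05]), 'ee_pos': array([ 0.16110339, -0.60374281,  0.40414013]), 'orientation': array([-3.14045816e+00, -1.00997201e-04,  2.60759971e-01]), 'wrist_force': array([ 0.30891772, -0.29261005, -0.33928271]), 'torque': array([-0.00718346, -0.01940671,  0.02136301]), 'width': 0.08561480336791312}
```

View pics/side0.png

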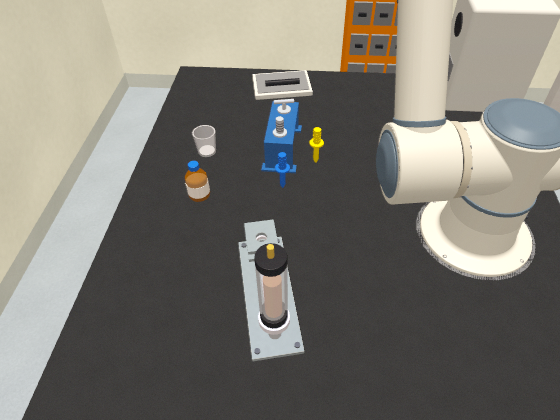

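View pics/top0.png

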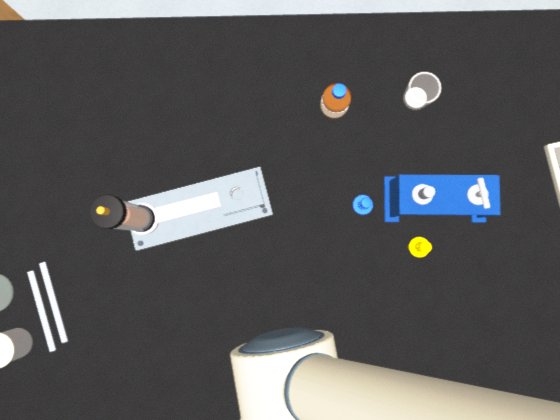

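The side view shows the blue rack with two steel pins: a round grip at about (280,125) and a T-bar at (284,102). Free-standing blue (283,165) and yellow (317,140) look-alikes stand nearby, and the bracket hole is at about (262,238). In the top view the round-grip pin is at (425,192), the T at (482,193), blue at (363,204), yellow at (420,247) and the hole at (237,193). The steel round-grip pin in the rack fits the description, so I'll confirm it in one enlarged crop.

```bash
cat > h.py <<'E'
from station import robot
import numpy as np,cv2
cal={n:robot.calibration(n) for n in("side","top")}
def ray(n,u,v):
    c=cal[n];d=c["R"].T@np.linalg.inv(c["camera_matrix"])@[u,v,1];return -c["R"].T@c["t"],d
def onplane(n,u,v,z):
    o,d=ray(n,u,v);return o+d*(z-o[2])/d[2]
def proj(n,X):
    c=cal[n];p=c["camera_matrix"]@(c["R"]@X+c["t"]);return p[:2]/p[2]
def tri(ps,pt):
    P=[cal[n]["camera_matrix"]@np.c_[cal[n]["R"],cal[n]["t"]] for n in("side","top")]
    X=cv2.triangulatePoints(P[0],P[1],np.float64(ps),np.float64(pt))[:,0];X=X[:3]/X[3]
    return X,[np.round(proj(n,X)-p,1) for n,p in(("side",ps),("top",pt))]
def cloud(n,d):
    v,u=np.mgrid[:420,:560];o,_=ray(n,0,0);c=cal[n]
    r=np.stack([u,v,np.ones_like(u)],-1)@np.linalg.inv(c["camera_matrix"]).T@c["R"]
    return o+r*d[...,None]
def crop(img,u,v,w=100,h=75,k=4):
    return cv2.resize(img[v:v+h,u:u+w],None,fx=k,fy=k,interpolation=cv2.INTER_CUBIC)
E
python3 - <<'E'
from h import *
s,t=cv2.imread("pics/side0.png"),cv2.imread("pics/top0.png")
cv2.imwrite("pics/crop.png",np.vstack([np.hstack([crop(s,240,90),crop(s,215,205)]),np.hstack([crop(t,400,155),crop(t,190,155)])]))
ds,dt=np.load("pics/side0.npy"),np.load("pics/top0.npy")
for n,d,pts in(("side",ds,[(280,119),(279,133),(284,101),(261,226),(252,236)]),("top",dt,[(425,192),(482,193),(410,195),(445,205),(237,186),(250,190),(180,207)])):
    C=cloud(n,d)
    for p in pts: print(n,p,C[p[1],p[0]].round(4))
E
```

```text
side (280, 119) [ 0.5177 -0.2383  0.1472]
side (279, 133) [ 0.5201 -0.2266  0.1079]
side (284, 101) [ 0.5158 -0.3454  0.1323]
side (261, 226) [0.5329 0.1008 0.0914]
side (252, 236) [0.5498 0.1336 0.0931]
top (425, 192) [ 0.5171 -0.2333  0.1514]
top (482, 193) [ 0.5155 -0.349   0.1314]
top (410, 195) [ 0.5169 -0.2179  0.1009]
top (445, 205) [ 0.4961 -0.2882  0.0968]
top (237, 186) [0.5415 0.1292 0.0946]
top (250, 190) [0.533  0.1029 0.0941]
top (180, 207) [0.502  0.2485 0.0777]
```

View pics/crop.png

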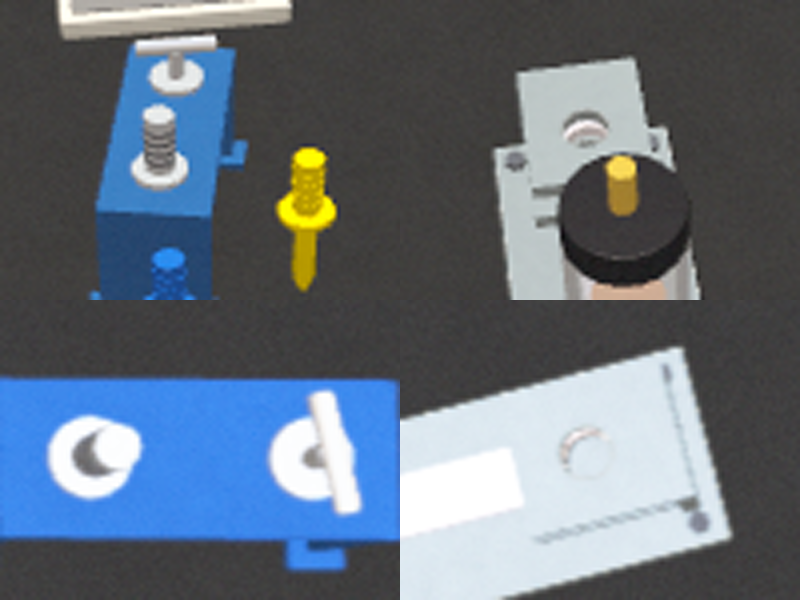

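The crop confirms that the steel round-grip pin at side (280,125) / top (425,192) is the long pin. The T-bar is behind it at top (482,193), and the blue and yellow ones are look-alikes standing outside the rack. Next I'll triangulate.

```bash
python3 - <<'E'
from h import *
q=lambda x,y,u,v:(u+x/4-.375,v+y/4-.375)
for n,a,b,z in(("collar",q(160,167,240,90),q(90,157,400,155),.105),("griptop",q(158,114,240,90),q(117,148,400,155),.151),
 ("Tcoll",q(177,75,240,90),q(311,157,400,155),.105),("hole",q(186,129,215,205),q(186,152,190,155),.094)):
    print(n,*[np.round(x,4) for x in tri(a,b)],onplane("side",*a,z).round(4),onplane("top",*b,z).round(4))
C=cloud("top",np.load("pics/top0.npy"));im=cv2.imread("pics/top0.png")
z=C[...,2];b=cv2.inRange(cv2.cvtColor(im,cv2.COLOR_BGR2HSV),(100,120,60),(130,255,255))>0
m=b&(abs(z-.1)<.012)&(C[...,1]<-.15);print("rack",cv2.minAreaRect(C[m][:,:2].astype(np.float32)),np.median(z[m]))
m=(abs(z-.094)<.007)&(C[...,1]>0)&(abs(C[...,1]-.12)<.08)&(abs(C[...,0]-.53)<.08)&~b;print("bracket",cv2.minAreaRect(C[m][:,:2].astype(np.float32)),np.median(z[m]))
m=(abs(z-.150)<.006)&(abs(C[...,1]+.235)<.03)&(abs(C[...,0]-.517)<.03);print("grip",C[m].mean(0),m.sum())
for p in[(.519,-.23,.283),(.53,.115,.30)]:
  for yaw in (0,1.5708,-1.5708,0.26): print(p,yaw,robot.inverse_kinematics(p,[np.pi,0,yaw]))
E
```

```text
collar [ 0.5193 -0.242   0.1014] [[ 0.2  0. ]
 [-0.  -0.3]] [ 0.5194 -0.2375  0.105 ] [ 0.5184 -0.241   0.105 ]
griptop [ 0.5192 -0.2419  0.1472] [[ 0.5  0. ]
 [-0.  -0.6]] [ 0.52   -0.2369  0.151 ] [ 0.5177 -0.2408  0.151 ]
Tcoll [ 0.517  -0.3517  0.1019] [[ 0.  0.]
 [-0. -0.]] [ 0.5166 -0.3474  0.105 ] [ 0.5166 -0.3505  0.105 ]
hole [0.5288 0.1316 0.0893] [[ 0.1  0. ]
 [-0.  -0.1]] [0.5284 0.1352 0.094 ] [0.5281 0.1311 0.094 ]
rack ((0.5172862410545349, -0.29726773500442505), (0.20187212526798248, 0.07979967445135117), 88.8130111694336) 0.09885235940816983
bracket ((0.5290716886520386, 0.1256842464208603), (0.07051210850477219, 0.08607053756713867), 13.976905822753906) 0.09354717956072733
grip [ 0.51845468 -0.24133902  0.14960399] 103
(0.519, -0.23, 0.283) 0 [-5.22333673e-01  5.60695119e-01  1.62121141e+00 -4.44089210e-16
  9.59686127e-01  1.04846265e+00]
(0.519, -0.23, 0.283) 1.5708 [-0.52233367  0.56069512  1.62121141  0.          0.95968613 -0.52233735]
(0.519, -0.23, 0.283) -1.5708 [-5.22333673e-01  5.60695119e-01  1.62121141e+00 -4.44089210e-16
  9.59686127e-01  2.61926265e+00]
(0.519, -0.23, 0.283) 0.26 [-5.22333673e-01  5.60695119e-01  1.62121141e+00 -4.44089210e-16
  9.59686127e-01  7.88462654e-01]
(0.53, 0.115, 0.3) 0 [ 1.03550978e-01  5.08344566e-01  1.66918127e+00 -4.44089210e-16
  9.64066820e-01  1.67434730e+00]
(0.53, 0.115, 0.3) 1.5708 [ 1.03550978e-01  5.08344566e-01  1.66918127e+00 -4.44089210e-16
  9.64066820e-01  1.03547305e-01]
(0.53, 0.115, 0.3) -1.5708 [ 1.03550978e-01  5.08344566e-01  1.66918127e+00 -4.44089210e-16
  9.64066820e-01 -3.03803800e+00]
(0.53, 0.115, 0.3) 0.26 [ 1.03550978e-01  5.08344566e-01  1.66918127e+00 -4.44089210e-16
  9.64066820e-01  1.41434730e+00]
```

Long pin axis is at about (0.5185, -0.241), with the collar at 0.101–0.105 m and the grip top at 0.147–0.151 m. The hole is at about (0.5285, 0.132, 0.09). The pins are 110 mm apart, the rack measures 202x80 mm and the bracket top is at 0.0935 m, all matching the text. I'll grasp with the jaws opening along x, away from the T pin.

```bash
python3 - <<'E'
from h import *
D=[np.pi,0,np.pi/2]
robot.goto([.5185,-.2405,.40],D)
robot.move_l([.5185,-.2405,.286],vel=.12)
print(robot.get_obs()["wrist_force"],robot.get_obs()["ee_pos"])
robot.gripper_to(0.0)
o=robot.get_obs();print(o["width"],o["wrist_force"],o["time_s"])
robot.move_l([.5185,-.2405,.41],vel=.12)
robot.goto([.5285,.132,.41],D)
robot.pause(.3);o=robot.get_obs();print(o["width"],o["wrist_force"],o["ee_pos"],o["time_s"])
im=[]
for n in("side","top"):
    p,d=robot.snapshot(n);p=p[:,:,::-1];cv2.imwrite(f"pics/{n}1.png",p);np.save(f"pics/{n}1.npy",d)
    u,v=proj(n,np.array([.5285,.132,.2])).astype(int)-[50,70];im.append(crop(p,max(u,0),max(v,0),100,140)); print(n,u,v)
cv2.imwrite("pics/held.png",np.hstack(im))
E
```

```text
[-1.00293791  0.15247255  0.68405971] [ 0.5186935  -0.24068076  0.28663011]
0.020513063977117 [-1.38638732  0.89311981  4.55785922] 3.6583
0.02081553828103099 [ 0.01186214 -0.65126736 -1.52294489] [0.52867376 0.13144838 0.40998036] 6.5333
side 208 134
top 180 115
```

View pics/held.png

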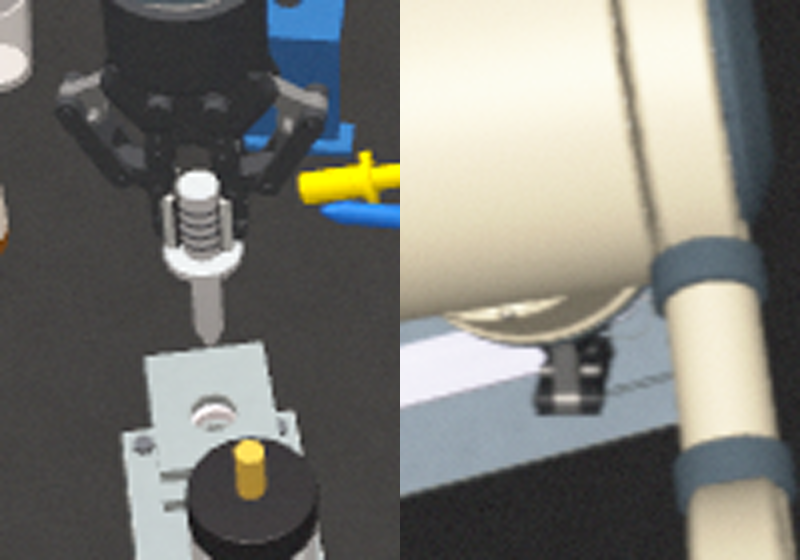

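The pin is held upright above the hole, but the yellow and blue look-alikes seem to be lying down. I'll check the full view.

View pics/side1.png

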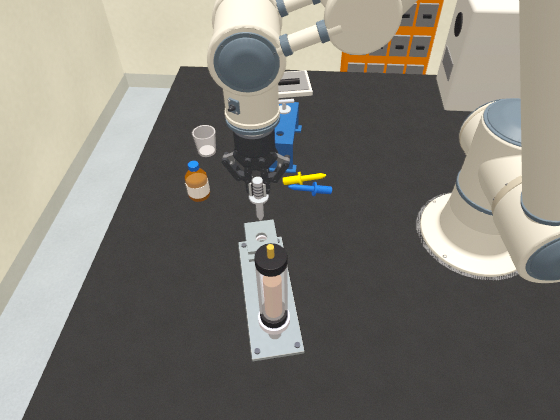

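```bash
python3 - <<'E'
from h import *
q=lambda x,y:(208+x/4-.375,134+y/4-.375)
# side: tip, collar centre, grip top vs expected at TCP xy
for n,a,h in(("tip",q(209,343),-.098),("collartop",q(202,256),-.023),("griptop",q(198,183),.023)):
    z=.41-.155-.003+h
    print(n,onplane("side",*a,z).round(4),z)
C=cloud("side",np.load("pics/side1.npy"))
for x,y in[(198,186),(209,325),(206,300)]:
    u,v=map(round,q(x,y));print(C[v,u].round(4))
E
```

```text
tip [0.5285 0.1341 0.154 ] 0.154
collartop [0.5278 0.1396 0.229 ] 0.229
griptop [0.5282 0.1331 0.275 ] 0.275
[0.5285 0.1333 0.2734]
[0.5264 0.1404 0.1758]
[0.5279 0.139  0.1933]
```

The pin is aligned with the hole to about 1 mm. The blue and yellow look-alikes now lie on the table at (310,188) and (304,179); they toppled during the transit or by themselves. They are still on the table, so I'll leave them. Now I'll insert the pin while watching the force.

```bash
python3 - <<'E'
from h import *
x,y=.5285,.1325
robot.move_l([x,y,.365],vel=.1)
f0=robot.get_obs()["wrist_force"];ok=True
for z in [.352,.344,.336,.328,.320,.312,.304,.298,.293,.289,.286,.284,.283,.282,.281,.280]:
    robot.move_l([x,y,z],vel=.05);o=robot.get_obs();f=o["wrist_force"]-f0
    print(z,f.round(1),o["ee_pos"].round(4),round(o["time_s"],1))
    if np.linalg.norm(f)>12: break
p,d=robot.snapshot("side");cv2.imwrite("pics/in.png",crop(p[:,:,::-1],200,150,100,100,5));np.save("pics/in.npy",d)
E
```

```text
0.352 [-1.   0.7 -1.4] [0.5284 0.1325 0.3518] 7.6
0.344 [-1.1  0.8 -1.3] [0.5284 0.1325 0.3437] 8.0
0.336 [-0.9  0.9 -1.1] [0.5284 0.1325 0.3356] 8.3
0.328 [-0.3 -0.  -1.2] [0.5284 0.1325 0.3276] 8.6
0.32 [-0.4  0.7 -0.7] [0.5284 0.1325 0.3196] 8.9
0.312 [-0.3  0.8 -1.1] [0.5284 0.1325 0.3116] 9.2
0.304 [-0.8  0.3 -0.3] [0.5284 0.1325 0.3036] 9.5
0.298 [-1.2  0.7 -1.1] [0.5284 0.1325 0.2977] 9.8
0.293 [-1.2  0.8 -1.1] [0.5284 0.1325 0.2927] 10.0
0.289 [-0.7  0.6 -0.8] [0.5284 0.1325 0.2888] 10.3
0.286 [-0.7  0.9 -0.7] [0.5284 0.1325 0.2858] 10.5
0.284 [-0.1  0.4 -1.7] [0.5285 0.1325 0.2839] 10.8
0.283 [-1.1  0.3 -1.2] [0.5285 0.1325 0.283 ] 11.0
0.282 [-0.3  0.3 -0.9] [0.5285 0.1325 0.2819] 11.3
0.281 [-1.   0.7 -1.6] [0.5285 0.1325 0.2809] 11.5
0.28 [-3.1  0.9  5.6] [0.5285 0.1325 0.2803] 11.8
```

View pics/in.png

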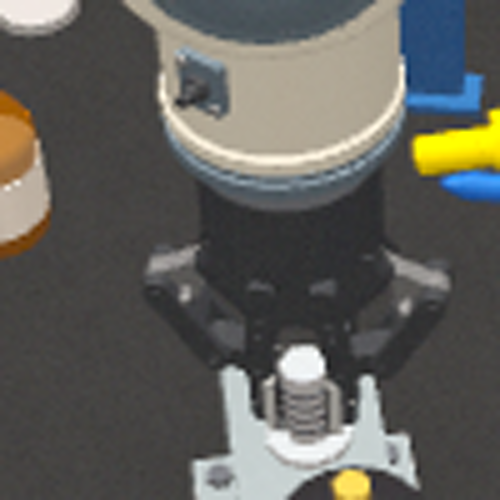

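The collar is down on the bracket, and contact came at the predicted height of 0.2805. Now I'll release, rise and check.

```bash
python3 - <<'E'
from h import *
robot.gripper_to(.085)
robot.pause(.2)
robot.move_l([.5285,.1325,.43],vel=.12)
robot.goto([.40,-.05,.45],[np.pi,0,np.pi/2])
robot.pause(.5);o=robot.get_obs();print(o["time_s"],o["wrist_force"],o["width"])
im=[]
for n,c in(("side",[(215,205),(240,80)]),("top",[(190,155),(420,155)])):
    p,d=robot.snapshot(n);p=p[:,:,::-1].copy();cv2.imwrite(f"pics/{n}2.png",p)
    im.append(np.hstack([crop(p,*k) for k in c]))
    C=cloud(n,d);m=(abs(C[...,0]-.5285)<.03)&(abs(C[...,1]-.1325)<.03)&(C[...,2]>.13)&(C[...,2]<.16);print(n,m.sum(),C[m].mean(0),C[m][:,2].max())
    C0=cloud(n,np.load(f"pics/{n}0.npy"))
    for X in(C0,C):
        m=(abs(X[...,0]-.517)<.045)&(abs(X[...,1]+.35)<.03)&(X[...,2]>.12)&(X[...,2]<.15);print(" T",m.sum(),X[m].mean(0))
cv2.imwrite("pics/end.png",np.vstack(im))
E
```

```text
15.45 [-0.06953623  0.30166071 -0.60178652] 0.08497399649419762
side 93 [0.52747596 0.13702405 0.14103717] 0.1466568180431047
 T 84 [ 0.51721907 -0.34591298  0.13167107]
 T 76 [ 0.52036821 -0.34522326  0.13146818]
top 112 [0.52628467 0.12996495 0.14336706] 0.1489915726331026
 T 210 [ 0.51610103 -0.35052325  0.13351509]
 T 208 [ 0.51601171 -0.35051552  0.13364827]
```

View pics/end.png

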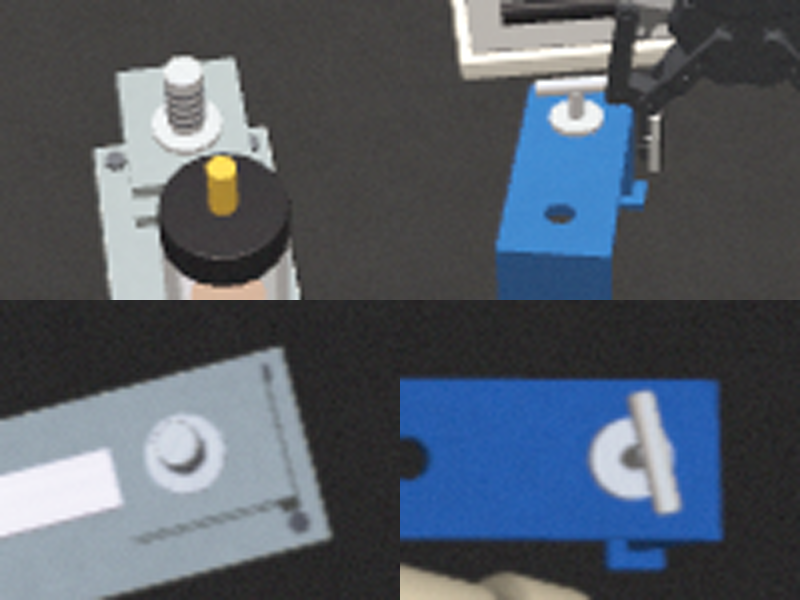

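The end picture shows the long pin upright with its collar flat on the bracket (top view about (236,193)). The T pin has not moved, the left rack hole is empty, and the robot is clear.

```bash
python3 -c "
from station import robot
print(robot.close_job(),robot.get_obs()['time_s'])"
```

```text
the job is handed in; nothing more can be done
the job is handed in; nothing more can be done
```

The long round-grip pin is in the bracket hole with its collar down on the bracket. I released it and handed the job in just after 15.5 s on the robot's clock; no verdict is reported.

**Checks that passed:**
- **Seating:** the collar touched at TCP height 0.2805 m, against a predicted 0.2806 m, with about 6 N of contact force.
- **After release:** the pin stands upright on the hole's axis. Its top measures 0.147–0.149 m, against an expected 0.145 m, which is within depth noise.
- **Short T pin:** the top view shows it moved by about 0.1 mm. The side view differs by 3 mm, but the gripper partly hid the bar there.
- **Robot:** it was clear of everything at the end.

**Not as intended:** the free-standing blue and yellow look-alikes stood upright in the first pictures and were lying on the table after the pin was carried over. I did not see when they fell. The arm or gripper may have brushed them, or they may have toppled by themselves. They were still on the table when last seen, and I did not touch them afterwards.

**Disagreement:** the two cameras differ by about 4 mm in y. I took a value between them, and the pin went in without side load.

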